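Hang the round mailbox key fob in the slotted key rack

TASK

Take the key fob with the round tag out of the dish and hang it in the plywood rack: its thin neck goes in through the open front of the L-shaped slot, tag under the board and collar above it, along the slot, round the corner and on to the closed end of the short arm. Leave it hanging there upright by its collar and let go. Leave the square fob standing in the dish and everything else where it is.

Things in the scene. Friction and masses are not known exactly. Their poses are not given: they have to be found in the camera images.
- fob: Key fob to hang, one rigid upright piece, 80 to 150 g. From its foot up: ROUND yellow tag 34 mm across (0 to 45 mm high, brass key inlaid in its +x side); steel neck 8 mm across (45 to 71 mm); round collar 32 mm across (71 to 75 mm); upright grip plate 24 mm (its x) by 8 mm (its y) (75 to 117 mm). Origin: centre of the foot, z up.
- fob_grip (a point): A point in the middle of the round fob's grip plate, 103 mm above its foot, 28 mm above the collar's top; same axes as the fob. The plate is pinched across its 8 mm thickness (along y).
- fob_square: A second fob, which stays in the dish: the same neck, collar, grip plate and heights, but its yellow tag is SQUARE, 36 x 36 mm. Origin: centre of its foot, z up.
- dish: Fixed oblong white ceramic dish 84 mm (its x) by 190 mm (its y), 16 mm high, floor 6 mm thick; the two fobs stand in it about 100 mm apart, either one at either end. Origin under its centre.
- rack: Fixed plywood rack: level board 160 (x) by 200 (y) by 9 mm, top face 130 mm above the table, on side cheeks and a back wall (inner faces 88 and 68 mm from the middle), empty below, open front at -x. An 18 mm wide L slot cuts the board: from the middle of the front edge along +x 100 mm to a corner, then a short arm along +y, closed at its end. Origin: on the table under the middle.
- rack_mouth (a point): Middle of the slot's open front end, at the board's front edge, on the top face (rack frame x -80, y 0, z 130 mm). Same axes as the rack.
- rack_corner (a point): Centre line of the slot at its corner, on the top face (rack frame x 20, y 0, z 130 mm).
- rack_rest (a point): Resting place near the closed end of the short arm, on the slot's centre line and the top face (rack frame x 20, y 50, z 130 mm); the slot's end wall is 13 mm further along +y.
- mirror: round steel hand mirror lying flat, 120 mm across, 7 mm thick; origin under its centre. A bystander.
- key_ring: loose metal ring with two brass keys lying flat, about 80 mm long, 6 mm high; origin at the ring's centre on the table. A bystander.
- torch: small pocket torch lying down, 115 mm long, 36 mm thick; origin under its middle. A bystander.
- glasses_case: black glasses case 65 x 160 x 40 mm; origin under its centre. A bystander.
- mug: blue ceramic mug, 80 mm across, 90 mm high, handle to its +y; origin under its centre. A bystander.
There are look-alikes about, which are no part of the job. Leave any purple or red look-alike of the fob_square alone. What is shaped like the fob but blue or purple is not meant.

How it is judged:
At the end, for the whole second after the job is handed in: The round fob hangs released by its collar (foot 54 to 64 mm above the table), axis within 15 mm horizontally of site rack_rest, upright within 0.15 rad, at rest; the square fob is upright within 0.15 rad; it and every bystander lie within 30 mm of their starts (horizontal distance between fob and rack_rest below 0.015 m and z of fob in the frame of rack between 0.054 and 0.064 m and angle between each of fob, fob_square's own z axis and vertical below 0.15 rad and linear speed of fob below 0.02 m/s and distance of each of fob_square, mirror, key_ring, torch, glasses_case, mug from where it was at the start of the episode below 0.03 m); the robot touches nothing.
It fails at once if the square fob is moved more than 30 mm or knocked over (distance of fob_square from where it was at the start of the episode above 0.03 m or angle between fob_square's own z axis and vertical above 0.5 rad).
It fails at once if a bystander (mirror, key ring, torch, glasses case or mug) is moved more than 30 mm (distance of any of mirror, key_ring, torch, glasses_case, mug from where it was at the start of the episode above 0.03 m).
It also fails if it takes over 48 s, if anything falls off the work surface, if the arm or the gripper's body presses on something with over 40 N, if the wrist force passes 120 N, or if a joint passes its speed limit or range.

ROBOT

A 6-joint arm with a two-finger parallel gripper is mounted at the origin on the work surface. World frame = base frame: x ahead of the robot, y to its left, z up, the work surface at z = 0. Lengths are in m, angles in rad, forces in N, time in s.
With the tool pointing down it reaches from about 0.35 to 0.775 m from the base axis. Payload 5.5 kg.
Tool frame: the origin (TCP) lies between the finger pads; the fingertips stand 11 mm ahead of it and the grasp point (between the pads) lies 8 mm behind it (tips_ahead is the distance from the TCP to the fingertips, in m); z points along the fingers, y is the line along which they close (so a half turn about z gives the same grasp; the last joint's range is limited). The gripper opens to 85 mm and grips with 20 to 120 N. Pads are 22 mm wide; open, the fingers measure 114 mm over their backs; the gripper's body (76 mm by 85 mm) begins 54 mm behind the grasp point. The pads swing forward as they close: fully open they stand 13 mm farther back than shut.
Start: joints at [1.171, 0.313, 0.046, 1.304, 0, 1.431], TCP at [0.148, 0.556, 0.242] pointing down, gripper open.
Joint ranges: [-2.76, 2.76], [-0.86, 1.69], [-1.03, 1.26], [-2.2, 2.34], [-1.47, 1.5], [-3.14, 3.14]. Speed limits (rad/s): [2.57, 2.57, 3.14, 3.14, 3.14, 3.14].

INTERFACE

Orientations are given as a unit quaternion [w, x, y, z].
In Python, from workcell import * gives the robot as it stands. The module is installed in compiled form; this text tells all that it offers.
- The arm moves only by the tool jog_arm, never from a script. Its argument "moves" is a list of rows, each an object with "fingers": the closure, from 0 (fully open) to 1 (shut); "slide": the shift along the tool's x, y, z in mm, a list of three; "angular": the turn, a rotation vector about the tool's x, y, z in degrees, a list of three. A call has 1 to 10 rows; each row is the pose to reach, as a shift and turn from the pose commanded when the call began, along the tool's axes at that moment; what a row does not reach only later rows make up. A row lasts 1/12 s, in which the tool goes at most 41.7 mm and 7.16 degrees, less where a joint would pass 70% of its speed; a pose out of reach is approached as far as the arm can. A call with a gripper value outside its range is refused whole. The fingers move at their own pace and stop on an object; "squeeze" is the grip in N (left out, the last holds). Time passes only in rows, so rows that repeat a pose let the fingers close. It gives the time, the measured TCP pose, the force, the opening and the grip force at its end, in the units of the state.
- get_state(): the state, without advancing time (a new reading comes with each control period).
- read_camera(name): name is "side" or "top"; returns a dict with "color" (400x640x3 uint8, red, green, blue), "fovy" (degrees; the focal length in pixels is half the picture's height over the tangent of half this angle, whatever the lens; pixels are square), "cx", "cy" (the principal point, pixels), "D" ([k1, k2, p1, p2, k3] as OpenCV has them; the pictures are not rectified), "world_from_camera" (4x4, takes a point from camera to world coordinates). Camera axes: x right, y down, z forward; pixel columns grow to the right and rows downward; lengths in m; the calibration is good to about 2 mm. A picture is of the moment at which its call begins. There is no depth.
- hand_in(): hands the job in; it is judged then, once.
Trained networks look in a picture, given as the dict that the camera call returned (one of the last four; its "shot" number tells which), for a name from the list of things; names that differ only in an ending like _2 or _b are one class to them, and where a whole thing is asked for, a point or a joint stands for the part that bears it (a point fixed in the world has none). Each returns a list of dicts, best first, with "p" (0 to 1); they miss things now and then, are a little off and sometimes report something else, mostly with a low value. They report only what shows in the picture. A call takes as long as a camera call. They do not tell look-alikes from the thing itself.
- look_for(target, picture): "point" ([column, row] in pixels, amid what is visible of it).
- tip_of(target, picture): "point" ([column, row] in pixels: a listed point, or the origin of a listed thing).
The state is a dict: "clock": time; "joint_pos": joint angles; "qvel": joint speeds; "tau": joint torques, N m; "tcp_pos": TCP position; "orientation": TCP orientation; "wrist_force": force on the tool from outside, world axes, zero at the start; "ft_torque": the same for the moment, N m; "finger_gap": finger opening in m; "grip_force": force on a finger pad.
Only numpy, scipy, OpenCV 4.12 (cv2) and the standard library are available. Lean on these libraries where they do the work, as an engineer would, in place of code of your own. Each camera call takes 0.05 s, during which the arm holds its last target. There are 200 camera calls.

## Working session

There is one attempt and no reset: what is moved stays moved. The work goes in short steps, Python scripts to look and compute and a tool call to move; the robot and the scene stay as the last step left them, time stands still between calls to the robot, and variables do not carry over. Pictures are saved under pics/ and viewed, at most 10 in all, crops included, and the job is handed in when it is done.

Besides the shell and the picture viewer there is one more tool, called after ">>>" by a JSON object that holds its "name" and its "arguments". jog_arm: Moves the arm, as the interface text tells. Its arguments: {"type":"object","properties":{"moves":{"type":"array","items":{"type":"object","properties":{"fingers":{"type":"number"},"slide":{"type":"array","items":{"type":"number"}},"angular":{"type":"array","items":{"type":"number"}}}}},"squeeze":{"type":"number"}},"required":["moves"]}

```bash
mkdir -p pics; cat > h.py <<'E'
from workcell import *
import numpy as np, cv2
from scipy.spatial.transform import Rotation as R
def cam(c):
    f=200/np.tan(np.radians(c['fovy'])/2)
    return np.array([[f,0,c['cx']],[0,f,c['cy']],[0,0,1]]),np.array(c['D'],float),np.array(c['world_from_camera'])
def ray(c,px):
    K,D,T=cam(c); u=cv2.undistortPoints(np.array([[px]],float),K,D)[0,0]
    return T[:3,3],T[:3,:3]@np.array([u[0],u[1],1])
def onz(c,px,z):
    o,d=ray(c,px); return o+d*(z-o[2])/d[2]
def proj(c,P):
    K,D,T=cam(c); Ti=np.linalg.inv(T)
    return cv2.projectPoints(np.array(P,float).reshape(-1,3),cv2.Rodrigues(Ti[:3,:3])[0],Ti[:3,3],K,D)[0][:,0]
def tri(l):
    A=0;b=0;
    for o,d in l:
        d=d/np.linalg.norm(d);M=np.eye(3)-np.outer(d,d);A=A+M;b=b+M@o
    return np.linalg.solve(A,b)
E
python3 - <<'E'
from h import *
s=get_state();print({k:np.round(v,3) for k,v in s.items()})
a=read_camera('top');b=read_camera('side')
for n,c in(('top',a),('side',b)):
    cv2.imwrite(f'pics/{n}0.png',c['color'][...,::-1]); print(n,np.round(c['world_from_camera'],3).tolist(),c['fovy'])
H=dict(fob=0.006,fob_grip=.109,fob_square=.006,dish=0,rack=0,rack_mouth=.13,rack_corner=.13,rack_rest=.13)
for n,z in H.items():
    for m,c in(('top',a),('side',b)):
        for r in tip_of(n,c)[:4]: print(n,m,round(r['p'],2),np.round(r['point']),np.round(onz(c,r['point'],z),3))
E
```

```text
{'clock': np.float64(0.0), 'joint_pos': array([ 1.171,  0.314,  0.045,  1.304, -0.   ,  1.431]), 'qvel': array([-0.   ,  0.   , -0.001,  0.001,  0.   , -0.   ]), 'tau': array([ 1.0000e-03, -4.8063e+01,  2.9853e+01,  1.9000e-02, -0.0000e+00,
       -0.0000e+00]), 'tcp_pos': array([0.148, 0.555, 0.241]), 'orientation': array([-0.   ,  0.13 ,  0.992, -0.001]), 'wrist_force': array([-1.038,  0.404, -0.087]), 'ft_torque': array([0.001, 0.023, 0.021]), 'grip_force': np.float64(0.0), 'finger_gap': np.float64(0.086)}
top [[-0.001, -0.992, 0.123, 0.408], [-1.0, 0.0, -0.005, 0.042], [0.005, -0.123, -0.992, 1.399], [0.0, 0.0, 0.0, 1.0]] 50.69180082788101
side [[-0.983, -0.09, 0.157, 0.365], [-0.181, 0.508, -0.842, 1.136], [-0.004, -0.856, -0.516, 0.77], [0.0, 0.0, 0.0, 1.0]] 46.05033732181851
fob top 0.65 [211. 199.] [0.576 0.394 0.006]
fob top 0.59 [247. 240.] [0.443 0.273 0.006]
fob top 0.49 [241. 208.] [0.548 0.294 0.006]
fob top 0.34 [183. 208.] [0.547 0.487 0.006]
fob side 0.79 [360. 286.] [0.445 0.272 0.006]
fob side 0.62 [291. 314.] [0.585 0.391 0.006]
fob side 0.59 [321. 290.] [0.535 0.
[... 650 characters left out ...]
336. 238.] [0.534 0.083 0.006]
dish top 0.63 [256. 207.] [0.551 0.247 0.   ]
dish top 0.37 [242. 207.] [0.551 0.292 0.   ]
dish side 0.6 [319. 273.] [0.554 0.234 0.   ]
rack top 0.69 [374. 183.] [ 0.632 -0.147  0.   ]
rack side 0.66 [315. 193.] [ 0.646 -0.161  0.   ]
rack_mouth top 0.67 [380. 203.] [ 0.551 -0.149  0.13 ]
rack_mouth side 0.71 [342. 161.] [ 0.557 -0.147  0.13 ]
rack_corner top 0.8 [382. 171.] [ 0.65  -0.158  0.13 ]
rack_corner top 0.28 [242. 209.] [0.532 0.268 0.13 ]
rack_corner side 0.64 [311. 153.] [ 0.662 -0.184  0.13 ]
rack_rest top 0.69 [364. 172.] [ 0.647 -0.102  0.13 ]
rack_rest top 0.43 [241. 206.] [0.54 0.27 0.13]
rack_rest side 0.66 [303. 169.] [ 0.662 -0.075  0.13 ]
```

```bash
python3 - <<'E'
import cv2
for n,(x0,x1,y0,y1) in {'top':(160,480,110,290),'side':(200,460,110,350)}.items():
    i=cv2.imread(f'pics/{n}0.png')[y0:y1,x0:x1]
    k=2.5
    cv2.imwrite(f'pics/{n}0c.png',cv2.resize(i,None,fx=k,fy=k,interpolation=cv2.INTER_CUBIC))
E
```

```text
(no output)
```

View pics/top0c.png

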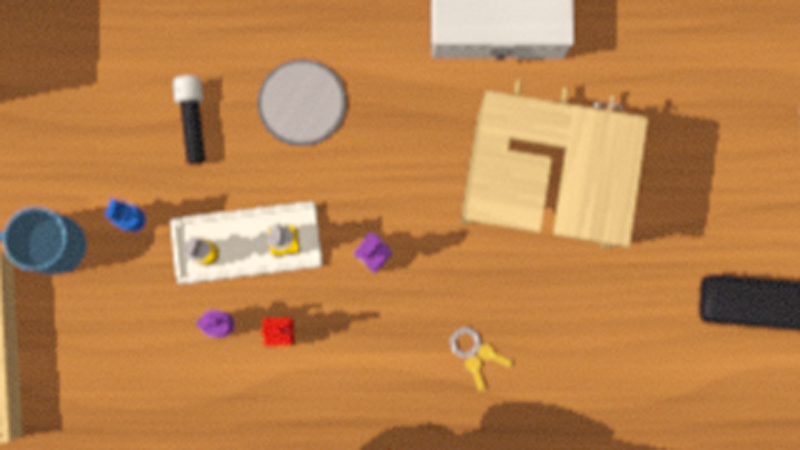

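View pics/side0c.png

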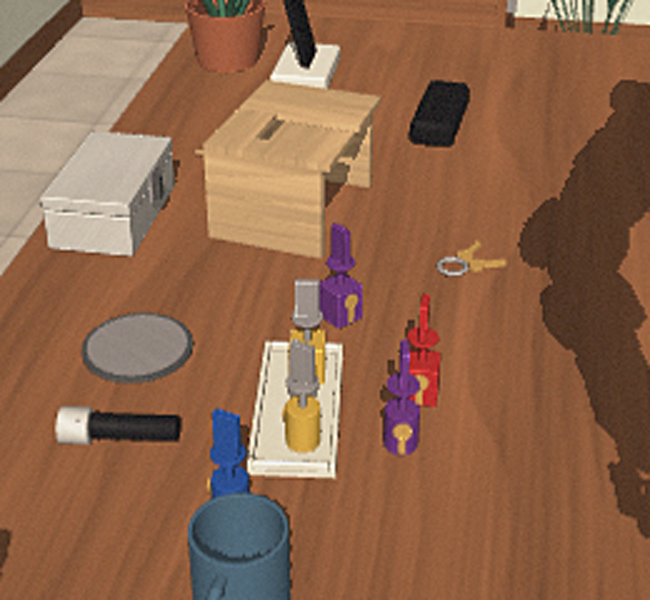

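The top crop shows the yellow round fob at full-image px (241,210), with the square one at (273,206). The purple, blue and red pieces are look-alikes. The rack's slot mouth is at about (380,203). I'll refine the rack pose and plate yaw next.

```bash
python3 - <<'E'
from h import *
a=read_camera('top');b=read_camera('side')
K=[(485,92),(647,115),(630,245),(463,220)]
L=np.array([[80,100],[80,-100],[-80,-100],[-80,100]])/1000
W=np.array([onz(a,(160+x/2.5,110+y/2.5),.13)[:2] for x,y in K]);print(W.round(3).tolist())
Wc=W.mean(0);U,S,V=np.linalg.svd((W-Wc).T@L);Rm=U@V
print('rack',Wc.round(4),np.degrees(np.arctan2(Rm[1,0],Rm[0,0])))
for l in [(-80,0),(20,0),(20,50)]: print((Wc+Rm@np.array(l)/1000).round(4))
for n in('rack_mouth','rack_corner','rack_rest','fob_grip'):
    l=[]
    for c,w in((a,(239,209)),(b,(320,251))):
        r=tip_of(n,c)
        if n=='fob_grip': r=sorted(r,key=lambda q:np.hypot(*(np.array(q['point'])-w)))
        if r: l.append(ray(c,r[0]['point']))
    if len(l)==2: print(n,tri(l).round(4))
ims=[cv2.resize(c['color'][y-25:y+25,x-25:x+25,::-1],(400,400),interpolation=cv2.INTER_CUBIC) for c,x,y in((a,245,208),(b,320,265))]
cv2.imwrite('pics/fob.png',np.hstack(ims))
E
```

```text
[[0.724, -0.072], [0.695, -0.27], [0.535, -0.245], [0.565, -0.043]]
rack [ 0.6299 -0.1575] -8.85924376152438
[ 0.5508 -0.1452]
[ 0.6497 -0.1606]
[ 0.6574 -0.1112]
rack_mouth [ 0.5506 -0.1511  0.1213]
rack_corner [ 0.6493 -0.1544  0.138 ]
rack_rest [0.5664 0.167  0.2664]
fob_grip [0.5416 0.2899 0.1138]
```

View pics/fob.png

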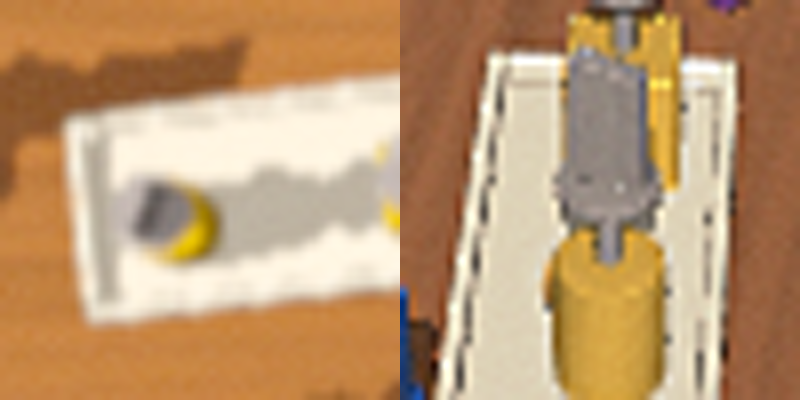

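```bash
cat > ov.py <<'E'
from h import *
def box(c,img,s,off,x,y,z,yaw,k=1):
    r=np.array([[np.cos(yaw),-np.sin(yaw)],[np.sin(yaw),np.cos(yaw)]])
    P=[]
    for zz in(.075,.117):
        for u,v in((12,4),(-12,4),(-12,-4),(12,-4)):
            P.append([*(np.array([x,y])+r@np.array([u,v])/1000),z+zz])
    q=(proj(c,P)-off+.5)*s
    for A in(q[:4],q[4:]): cv2.polylines(img,[A.astype(int)],True,(0,0,255),1)
    t=np.linspace(0,6.28,40)
    for rad,zz in((.016,.075),(.017,.045),(.017,0)):
        C=np.c_[x+rad*np.cos(t),y+rad*np.sin(t),0*t+z+zz]
        cv2.polylines(img,[((proj(c,C)-off+.5)*s).astype(int)],True,(0,255,0),1)
E
python3 - <<'E'
from ov import *
a=read_camera('top');b=read_camera('side')
p=[onz(b,(295+(u-400)/8-.5,240+v/8-.5),.123) for u,v in((572,62),(645,76))]
print(p); d=p[0]-p[1]; print(np.linalg.norm(d),np.degrees(np.arctan2(d[1],d[0])))
# collar centre side, tag top
print('tagtop',onz(b,(295+(608-400)/8-.5,240+252/8-.5),.051),'collar',onz(b,(295+(610-400)/8-.5,240+195/8-.5),.081))
yaw=np.radians(-18); x,y=.541,.287
ims=[]
for c,u,v in((a,245,208),(b,320,265)):
    off=np.array([u-25,v-25]); im=cv2.resize(c['color'][v-25:v+25,u-25:u+25,::-1],(400,400),interpolation=cv2.INTER_CUBIC)
    box(c,im,8,off,x,y,.006,yaw); ims.append(im)
cv2.imwrite('pics/fob2.png',np.hstack(ims))
# rack overlay
th=np.radians(-8.86);r=np.array([[np.cos(th),-np.sin(th)],[np.sin(th),np.cos(th)]]);o=np.array([.6299,-.1575])
out=[]
Sl=[(-80,-9),(29,-9),(29,63),(11,63),(11,9),(-80,9)];Bd=[(80,100),(80,-100),(-80,-100),(-80,100)]
for c,u,v in((a,375,183),(b,320,160)):
    off=np.array([u-40,v-40]); im=cv2.resize(c['color'][v-40:v+40,u-40:u+40,::-1],(400,400),interpolation=cv2.INTER_CUBIC)
    for S in(Sl,Bd):
        q=proj(c,[[*(o+r@np.array(k)/1000),.13] for k in S]);cv2.polylines(im,[((q-off+.5)*5).astype(int)],True,(0,0,255),1)
    out.append(im)
cv2.imwrite('pics/fob2.png',np.vstack([np.hstack(ims),np.hstack(out)])[:, :])
cv2.imwrite('pics/fob2.png',cv2.resize(cv2.imread('pics/fob2.png'),(600,600)))
E
```

```text
[array([0.54774697, 0.28924913, 0.123     ]), array([0.52598986, 0.29210029, 0.123     ])]
0.021943137963023388 -7.465778290807913
tagtop [0.53891413 0.28494927 0.051     ] collar [0.53598706 0.29518673 0.081     ]
```

View pics/fob2.png

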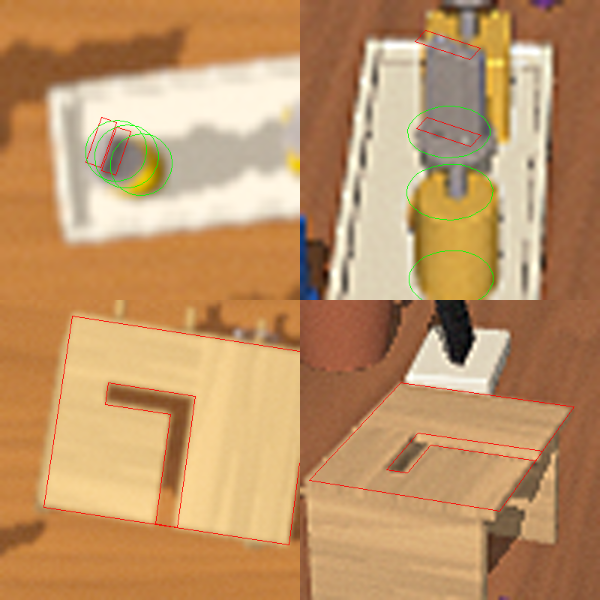

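```bash
cat >> h.py <<'E'
def go(p,yaw_y=None,s=None):
    "slide (mm) and turn (deg) from the present pose to TCP p with tool y at yaw_y deg"
    s=s or get_state();w,x,y,z=s['orientation'];q=R.from_quat([x,y,z,w])
    d=q.inv().apply(np.array(p)-s['tcp_pos'])*1000
    yy=q.apply([0,1,0]);a=np.degrees(np.arctan2(yy[1],yy[0]))
    if yaw_y is None: yaw_y=a
    zz=[np.cos(np.radians(yaw_y)),np.sin(np.radians(yaw_y)),0]
    T=R.from_matrix(np.c_[np.cross(zz,[0,0,-1]),zz,[0,0,-1]])
    print('slide',d.round(1),'turn',np.degrees((q.inv()*T).as_rotvec()).round(1),'yaw_y',a.round(2),'tcp',s['tcp_pos'].round(4))
E
python3 -c "
from h import *
go([.538,.284,.2],72)"
```

```text
slide [-447.  -162.4   42.3] turn [0.  0.  3.1] yaw_y 75.11 tcp [0.1477 0.5557 0.2423]
```

>>> {"name": "jog_arm", "arguments": {"moves": [{"slide": [-447,-162,20],"angular": [0,0,3],"fingers": 0.2},{"slide": [-447,-162,20],"angular": [0,0,3],"fingers": 0.2},{"slide": [-447,-162,20],"angular": [0,0,3],"fingers": 0.2},{"slide": [-447,-162,20],"angular": [0,0,3],"fingers": 0.2},{"slide": [-447,-162,20],"angular": [0,0,3],"fingers": 0.2},{"slide": [-447,-162,20],"angular": [0,0,3],"fingers": 0.2},{"slide": [-447,-162,20],"angular": [0,0,3],"fingers": 0.2},{"slide": [-447,-162,20],"angular": [0,0,3],"fingers": 0.2},{"slide": [-447,-162,20],"angular": [0,0,3],"fingers": 0.2},{"slide": [-447,-162,20],"angular": [0,0,3],"fingers": 0.2}]}}

```text
clock: 2.33
tcp_pos: [0.491, 0.3166, 0.2249]
orientation: [0.0, 0.156, 0.988, 0.0]
wrist_force: [1.1, 1.3, -0.3]
finger_gap: 0.0683
grip_force: 0.0
```

```bash
python3 -c "
from h import *
go([.538,.284,.17],72)"
```

```text
slide [-54.7 -16.7  54.9] turn [0.  0.  0.1] yaw_y 72.11 tcp [0.491  0.3166 0.2249]
```

>>> {"name": "jog_arm", "arguments": {"moves": [{"slide": [-55,-17,35],"fingers": 0.2},{"slide": [-55,-17,55],"fingers": 0.2},{"slide": [-55,-17,55],"fingers": 0.2},{"slide": [-55,-17,55],"fingers": 0.2}]}}

```text
schema error: expected keys fingers, slide, angular
```

```bash
python3 - <<'E'
from ov import *
go([.538,.284,.101],72)
b=read_camera('side');a=read_camera('top')
ims=[]
for c,u,v in((a,240,205),(b,320,255)):
    off=np.array([u-35,v-35]); im=cv2.resize(c['color'][v-35:v+35,u-35:u+35,::-1],(400,400),interpolation=cv2.INTER_CUBIC)
    box(c,im,400/70,off,.538,.284,.006,np.radians(-18)); ims.append(im)
cv2.imwrite('pics/pre.png',np.hstack(ims))
E
```

```text
slide [-54.7 -16.7 123.9] turn [0.  0.  0.1] yaw_y 72.11 tcp [0.491  0.3166 0.2249]
```

View pics/pre.png

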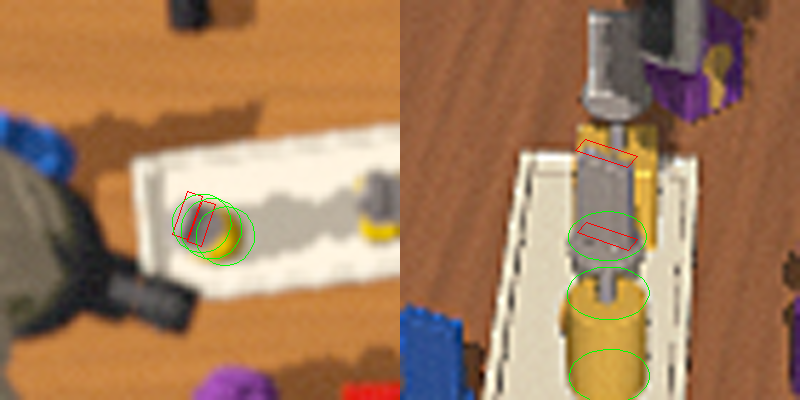

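>>> {"name": "jog_arm", "arguments": {"moves": [{"slide": [-55,-17,20],"angular": [0,0,0],"fingers": 0.2},{"slide": [-55,-17,55],"angular": [0,0,0],"fingers": 0.2},{"slide": [-55,-17,55],"angular": [0,0,0],"fingers": 0.2},{"slide": [-55,-17,55],"angular": [0,0,0],"fingers": 0.2},{"slide": [-55,-17,85],"angular": [0,0,0],"fingers": 0.2},{"slide": [-55,-17,105],"angular": [0,0,0],"fingers": 0.2},{"slide": [-55,-17,124],"angular": [0,0,0],"fingers": 0.2},{"slide": [-55,-17,124],"angular": [0,0,0],"fingers": 0.2}]}}

```text
clock: 3.1
tcp_pos: [0.5338, 0.2855, 0.0986]
orientation: [-0.002, 0.155, 0.988, -0.001]
wrist_force: [0.1, -0.6, 0.5]
finger_gap: 0.0681
grip_force: 0.0
```

```bash
python3 - <<'E'
from ov import *
go([.538,.284,.101],72)
b=read_camera('side')
im=cv2.resize(b['color'][200:310,260:380,::-1],(720,660),interpolation=cv2.INTER_CUBIC)[:600]
cv2.imwrite('pics/at.png',im)
E
```

```text
slide [-4.5 -0.2 -2.4] turn [-0.2 -0.2  0.2] yaw_y 72.21 tcp [0.5338 0.2855 0.0986]
```

View pics/at.png

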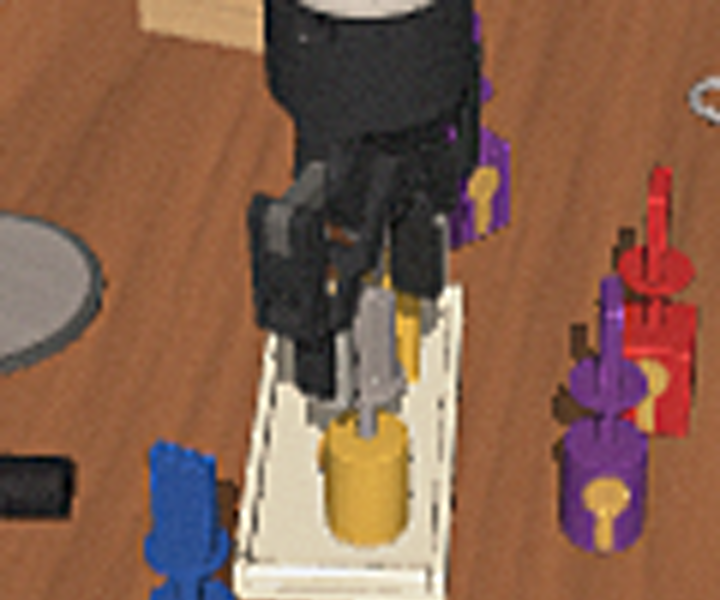

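>>> {"name": "jog_arm", "arguments": {"moves": [{"slide": [-3,0,-2],"angular": [0,0,0],"fingers": 0.2},{"slide": [-3,0,-2],"angular": [0,0,0],"fingers": 0.6},{"slide": [-3,0,-2],"angular": [0,0,0],"fingers": 1},{"slide": [-3,0,-2],"angular": [0,0,0],"fingers": 1},{"slide": [-3,0,-2],"angular": [0,0,0],"fingers": 1},{"slide": [-3,0,-2],"angular": [0,0,0],"fingers": 1},{"slide": [-3,0,-2],"angular": [0,0,0],"fingers": 1},{"slide": [-3,0,-2],"angular": [0,0,0],"fingers": 1}], "squeeze": 50}}

```text
clock: 3.82
tcp_pos: [0.5397, 0.2842, 0.1032]
orientation: [0.0, 0.155, 0.988, 0.0]
wrist_force: [-0.4, 0.2, 3.7]
finger_gap: 0.0068
grip_force: 53.2
```

>>> {"name": "jog_arm", "arguments": {"moves": [{"slide": [0,0,-10],"angular": [0,0,0],"fingers": 1},{"slide": [0,0,-30],"angular": [0,0,0],"fingers": 1},{"slide": [0,0,-60],"angular": [0,0,0],"fingers": 1},{"slide": [0,0,-90],"angular": [0,0,0],"fingers": 1},{"slide": [0,0,-120],"angular": [0,0,0],"fingers": 1},{"slide": [0,0,-140],"angular": [0,0,0],"fingers": 1},{"slide": [0,0,-140],"angular": [0,0,0],"fingers": 1},{"slide": [0,0,-140],"angular": [0,0,0],"fingers": 1}]}}

```text
clock: 4.48
tcp_pos: [0.5402, 0.2843, 0.2442]
orientation: [0.001, 0.155, 0.988, 0.001]
wrist_force: [-0.2, -0.5, -2.0]
finger_gap: 0.0071
grip_force: 52.7
```

```bash
python3 - <<'E'
from ov import *
s=get_state();t=s['tcp_pos']
# pre-insert point 60 mm in front of mouth, tool y along rack y (81.1 deg)
th=np.radians(-8.86);m=np.array([.5508,-.1452])-.06*np.array([np.cos(th),np.sin(th)])
print(m);go([*m,.243],81.1)
a=read_camera('top');b=read_camera('side');im=[]
for c in(a,b):
    q=proj(c,[t-[0,0,.07]])[0]; u,v=q.astype(int)
    off=np.array([u-35,v-35]); i=cv2.resize(c['color'][v-35:v+35,u-35:u+35,::-1],(400,400),interpolation=cv2.INTER_CUBIC)
    box(c,i,400/70,off,t[0],t[1],t[2]+.008-.103,np.radians(-18)); im.append(i)
cv2.imwrite('pics/held.png',np.hstack(im))
E
```

```text
[ 0.49151594 -0.13595876]
slide [ -82.8 -414.9    0.6] turn [ 0.1  0.1 -9. ] yaw_y 72.11 tcp [0.5402 0.2843 0.2442]
```

View pics/held.png

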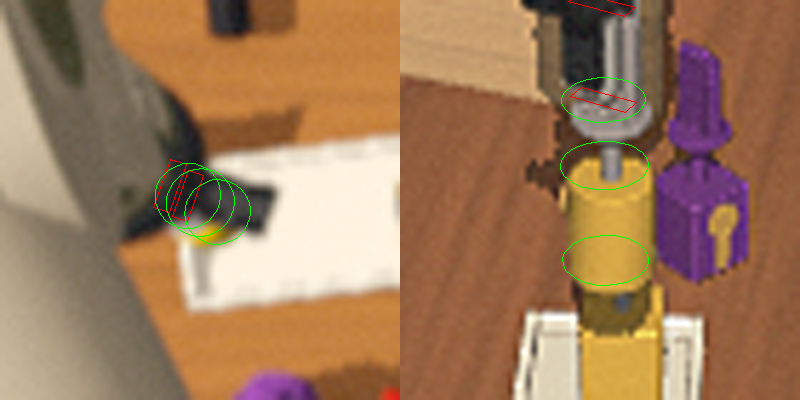

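>>> {"name": "jog_arm", "arguments": {"moves": [{"slide": [-8,-40,0],"angular": [0,0,-1],"fingers": 1},{"slide": [-16,-80,0],"angular": [0,0,-2],"fingers": 1},{"slide": [-24,-120,0],"angular": [0,0,-3],"fingers": 1},{"slide": [-32,-160,0],"angular": [0,0,-4],"fingers": 1},{"slide": [-40,-200,0],"angular": [0,0,-5],"fingers": 1},{"slide": [-48,-240,0],"angular": [0,0,-6],"fingers": 1},{"slide": [-56,-280,0],"angular": [0,0,-7],"fingers": 1},{"slide": [-64,-320,0],"angular": [0,0,-8],"fingers": 1},{"slide": [-72,-360,0],"angular": [0,0,-9],"fingers": 1},{"slide": [-83,-400,0],"angular": [0,0,-9],"fingers": 1}]}}

```text
clock: 5.42
tcp_pos: [0.4936, -0.1232, 0.2409]
orientation: [-0.002, 0.077, 0.997, 0.001]
wrist_force: [1.1, 0.3, -0.4]
finger_gap: 0.0075
grip_force: 52.5
```

```bash
python3 - <<'E'
from h import *
go([.4915,-.1360,.164],81.1)
E
```

```text
slide [ -0.2 -13.   76.9] turn [ 0.1 -0.2  0.1] yaw_y 81.16 tcp [ 0.4936 -0.1232  0.2409]
```

>>> {"name": "jog_arm", "arguments": {"moves": [{"slide": [0,-12,10],"angular": [0,0,0],"fingers": 1},{"slide": [0,-13,30],"angular": [0,0,0],"fingers": 1},{"slide": [0,-13,50],"angular": [0,0,0],"fingers": 1},{"slide": [0,-13,70],"angular": [0,0,0],"fingers": 1},{"slide": [0,-13,78],"angular": [0,0,0],"fingers": 1},{"slide": [0,-13,78],"angular": [0,0,0],"fingers": 1},{"slide": [0,-13,78],"angular": [0,0,0],"fingers": 1}]}}

```text
clock: 6.0
tcp_pos: [0.493, -0.1343, 0.164]
orientation: [-0.001, 0.077, 0.997, 0.0]
wrist_force: [0.1, -0.1, -1.1]
finger_gap: 0.0073
grip_force: 52.4
```

```bash
python3 - <<'E'
from ov import *
s=get_state();t=s['tcp_pos'];go([.4915,-.1360,.164],81.1)
th=np.radians(-8.86);r=np.array([[np.cos(th),-np.sin(th)],[np.sin(th),np.cos(th)]]);o=np.array([.6299,-.1575])
print('tcp in rack',(r.T@(t[:2]-o)*1000).round(1))
f=t[:2]-r@[.0025,0]
a=read_camera('top');b=read_camera('side');im=[]
for c in(a,b):
    u,v=proj(c,[t+[.04,0,-.05]])[0].astype(int)
    off=np.array([u-35,v-35]); i=cv2.resize(c['color'][v-35:v+35,u-35:u+35,::-1],(400,400),interpolation=cv2.INTER_CUBIC)
    box(c,i,400/70,off,f[0],f[1],t[2]-.096,th)
    q=proj(c,[[*(o+r@np.array(k)/1000),.13] for k in [(-80,-9),(29,-9),(29,63),(11,63),(11,9),(-80,9)]])
    cv2.polylines(i,[((q-off+.5)*400/70).astype(int)],True,(255,0,0),1); im.append(i)
cv2.imwrite('pics/mouth.png',np.hstack(im))
E
```

```text
slide [ 1.2 -1.9 -0. ] turn [ 0.  -0.1  0. ] yaw_y 81.13 tcp [ 0.493  -0.1343  0.164 ]
tcp in rack [-138.8    1.8]
```

View pics/mouth.png

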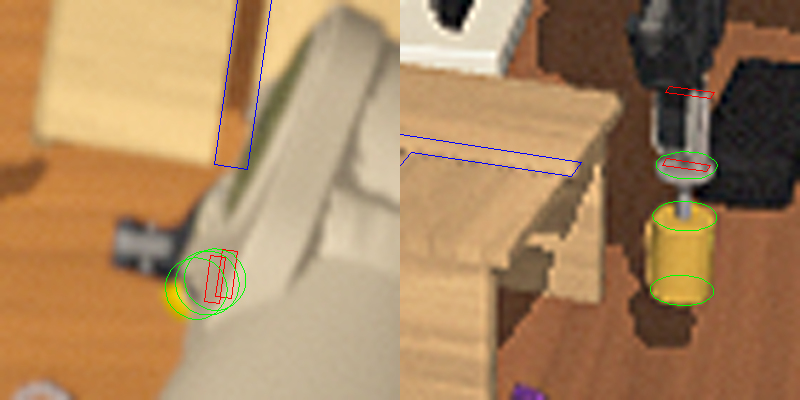

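>>> {"name": "jog_arm", "arguments": {"moves": [{"slide": [-15,-2,0],"angular": [0,0,0],"fingers": 1},{"slide": [-28,-2,0],"angular": [0,0,0],"fingers": 1},{"slide": [-38,-2,0],"angular": [0,0,0],"fingers": 1},{"slide": [-46,-2,0],"angular": [0,0,0],"fingers": 1},{"slide": [-54,-2,0],"angular": [0,0,0],"fingers": 1},{"slide": [-62,-2,0],"angular": [0,0,0],"fingers": 1},{"slide": [-70,-2,0],"angular": [0,0,0],"fingers": 1},{"slide": [-78,-2,0],"angular": [0,0,0],"fingers": 1},{"slide": [-86,-2,0],"angular": [0,0,0],"fingers": 1},{"slide": [-90,-2,0],"angular": [0,0,0],"fingers": 1}]}}

```text
clock: 6.93
tcp_pos: [0.5834, -0.151, 0.1647]
orientation: [0.0, 0.077, 0.997, -0.0]
wrist_force: [0.3, -0.4, -1.1]
finger_gap: 0.0074
grip_force: 52.5
```

```bash
cat > rk.py <<'E'
from ov import *
th=np.radians(-8.86);r=np.array([[np.cos(th),-np.sin(th)],[np.sin(th),np.cos(th)]]);o=np.array([.6299,-.1575])
def show(name,look=False):
    s=get_state();t=s['tcp_pos'];go(t,81.1,s)
    print('tcp in rack',(r.T@(t[:2]-o)*1000).round(1),s['wrist_force'].round(1),s['ft_torque'].round(2))
    b=read_camera('side'); f=t[:2]-r@[.0025,0]
    u,v=proj(b,[t+[0,0,-.04]])[0].astype(int);off=np.array([u-35,v-35]);i=cv2.resize(b['color'][v-35:v+35,u-35:u+35,::-1],(500,500),interpolation=cv2.INTER_CUBIC)
    box(b,i,500/70,off,f[0],f[1],t[2]-.096,th)
    q=proj(b,[[*(o+r@np.array(k)/1000),.13] for k in [(-80,-9),(29,-9),(29,63),(11,63),(11,9),(-80,9)]])
    cv2.polylines(i,[((q-off+.5)*500/70).astype(int)],True,(255,0,0),1); cv2.imwrite(f'pics/{name}.png',i)
E
python3 -c "
from rk import *
show('in1')"
```

```text
slide [0. 0. 0.] turn [0. 0. 0.] yaw_y 81.12 tcp [ 0.5834 -0.151   0.1647]
tcp in rack [-46.9  -0.7] [ 0.3 -0.4 -1.1] [0.02 0.03 0.  ]
```

View pics/in1.png

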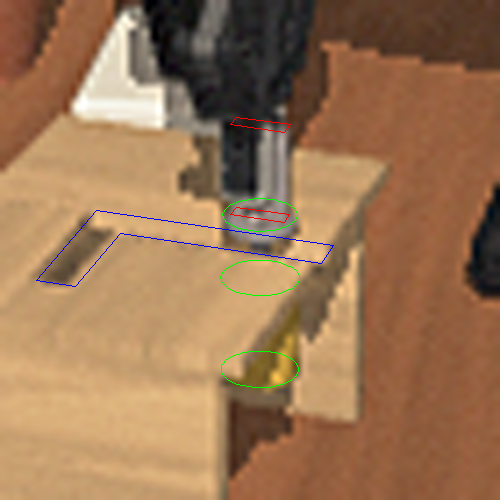

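The collar is above the board and the tag is under it, with the neck in the slot and no contact force. I'll continue to the corner.

>>> {"name": "jog_arm", "arguments": {"moves": [{"slide": [-8,0.5,0],"angular": [0,0,0],"fingers": 1},{"slide": [-16,0.5,0],"angular": [0,0,0],"fingers": 1},{"slide": [-24,0.5,0],"angular": [0,0,0],"fingers": 1},{"slide": [-32,0.5,0],"angular": [0,0,0],"fingers": 1},{"slide": [-40,0.5,0],"angular": [0,0,0],"fingers": 1},{"slide": [-48,0.5,0],"angular": [0,0,0],"fingers": 1},{"slide": [-56,0.5,0],"angular": [0,0,0],"fingers": 1},{"slide": [-63,0.5,0],"angular": [0,0,0],"fingers": 1},{"slide": [-68,0.5,0],"angular": [0,0,0],"fingers": 1},{"slide": [-68,0.5,0],"angular": [0,0,0],"fingers": 1}]}}

```text
clock: 7.82
tcp_pos: [0.6506, -0.161, 0.1645]
orientation: [0.0, 0.077, 0.997, 0.0]
wrist_force: [0.3, 0.1, -0.9]
finger_gap: 0.0074
grip_force: 52.5
```

```bash
python3 -c "
from rk import *
show('in2')"
```

```text
slide [0. 0. 0.] turn [0. 0. 0.] yaw_y 81.12 tcp [ 0.6506 -0.161   0.1645]
tcp in rack [21.  -0.2] [ 0.3  0.1 -0.9] [ 0.02 -0.02 -0.02]
```

>>> {"name": "jog_arm", "arguments": {"moves": [{"slide": [-1,3,0],"angular": [0,0,0],"fingers": 1},{"slide": [-1,8,0],"angular": [0,0,0],"fingers": 1},{"slide": [-1,14,0],"angular": [0,0,0],"fingers": 1},{"slide": [-1,20,0],"angular": [0,0,0],"fingers": 1},{"slide": [-1,26,0],"angular": [0,0,0],"fingers": 1},{"slide": [-1,32,0],"angular": [0,0,0],"fingers": 1},{"slide": [-1,38,0],"angular": [0,0,0],"fingers": 1},{"slide": [-1,44,0],"angular": [0,0,0],"fingers": 1},{"slide": [-1,50,0],"angular": [0,0,0],"fingers": 1},{"slide": [-1,50,0],"angular": [0,0,0],"fingers": 1}]}}

```text
clock: 8.7
tcp_pos: [0.6587, -0.11, 0.1649]
orientation: [0.0, 0.077, 0.997, 0.0]
wrist_force: [1.1, 1.0, -0.8]
finger_gap: 0.0074
grip_force: 52.5
```

```bash
python3 -c "
from rk import *
show('in3')"
```

```text
slide [0. 0. 0.] turn [0.1 0.  0.1] yaw_y 81.19 tcp [ 0.6587 -0.11    0.1649]
tcp in rack [21.2 51.4] [ 1.1  1.  -0.8] [ 0.21 -0.44  0.02]
```

>>> {"name": "jog_arm", "arguments": {"moves": [{"slide": [0,-1,2],"angular": [0,0,0],"fingers": 1},{"slide": [0,-1,4],"angular": [0,0,0],"fingers": 1},{"slide": [0,-1,5],"angular": [0,0,0],"fingers": 1},{"slide": [0,-1,6],"angular": [0,0,0],"fingers": 1},{"slide": [0,-1,6],"angular": [0,0,0],"fingers": 1}]}}

```text
clock: 9.17
tcp_pos: [0.6582, -0.1129, 0.1586]
orientation: [0.0, 0.078, 0.997, -0.0]
wrist_force: [3.0, -0.4, -1.2]
finger_gap: 0.0076
grip_force: 52.5
```

>>> {"name": "jog_arm", "arguments": {"moves": [{"slide": [0,0,1],"angular": [0,0,0],"fingers": 1},{"slide": [0,0,1],"angular": [0,0,0],"fingers": 1}]}}

```text
clock: 9.33
tcp_pos: [0.6582, -0.1128, 0.1577]
orientation: [0.0, 0.078, 0.997, -0.0]
wrist_force: [2.8, -1.2, -0.9]
finger_gap: 0.0072
grip_force: 52.6
```

>>> {"name": "jog_arm", "arguments": {"moves": [{"slide": [0,0,1],"angular": [0,0,0],"fingers": 1},{"slide": [0,0,1],"angular": [0,0,0],"fingers": 1}]}}

```text
clock: 9.5
tcp_pos: [0.6582, -0.1127, 0.1568]
orientation: [0.0, 0.078, 0.997, -0.0]
wrist_force: [2.5, -0.0, -0.8]
finger_gap: 0.0072
grip_force: 52.7
```

>>> {"name": "jog_arm", "arguments": {"moves": [{"slide": [-2,0,0],"angular": [0,0,0],"fingers": 1},{"slide": [-2,0,1],"angular": [0,0,0],"fingers": 1},{"slide": [-2,0,1],"angular": [0,0,0],"fingers": 1}]}}

```text
clock: 9.75
tcp_pos: [0.6596, -0.1126, 0.1562]
orientation: [-0.0, 0.077, 0.997, 0.0]
wrist_force: [-2.2, 0.2, 3.5]
finger_gap: 0.0072
grip_force: 53.3
```

>>> {"name": "jog_arm", "arguments": {"moves": [{"slide": [-1,0,1],"angular": [0,0,0],"fingers": 1},{"slide": [-1,0,1],"angular": [0,0,0],"fingers": 1}]}}

```text
clock: 9.92
tcp_pos: [0.6597, -0.1126, 0.1562]
orientation: [-0.001, 0.077, 0.997, -0.0]
wrist_force: [-5.5, 0.8, 9.6]
finger_gap: 0.007
grip_force: 54.3
```

>>> {"name": "jog_arm", "arguments": {"moves": [{"slide": [0,0,1],"angular": [0,0,0],"fingers": 1},{"slide": [0,0,1],"angular": [0,0,0],"fingers": 1}]}}

```text
clock: 10.08
tcp_pos: [0.6598, -0.1126, 0.1562]
orientation: [-0.0, 0.077, 0.997, -0.0]
wrist_force: [-6.6, 1.7, 14.7]
finger_gap: 0.0075
grip_force: 55.0
```

>>> {"name": "jog_arm", "arguments": {"moves": [{"slide": [1,0,-2],"angular": [0,0,0],"fingers": 1},{"slide": [1,0,-2],"angular": [0,0,0],"fingers": 1}], "squeeze": 20}}

```text
clock: 10.25
tcp_pos: [0.6597, -0.1126, 0.1562]
orientation: [-0.0, 0.077, 0.997, 0.0]
wrist_force: [-3.7, 0.2, 7.2]
finger_gap: 0.0069
grip_force: 54.0
```

>>> {"name": "jog_arm", "arguments": {"moves": [{"slide": [0,0,0],"angular": [0,0,0],"fingers": 0.85},{"slide": [0,0,0],"angular": [0,0,0],"fingers": 0.75},{"slide": [0,0,0],"angular": [0,0,0],"fingers": 0.65},{"slide": [0,0,0],"angular": [0,0,0],"fingers": 0.6},{"slide": [0,0,0],"angular": [0,0,0],"fingers": 0.6},{"slide": [0,0,0],"angular": [0,0,0],"fingers": 0.6}]}}

```text
clock: 10.75
tcp_pos: [0.66, -0.1128, 0.1555]
orientation: [-0.0, 0.077, 0.997, 0.0]
wrist_force: [0.4, 0.7, -0.2]
finger_gap: 0.0339
grip_force: 0.0
```

```bash
python3 -c "
from rk import *
show('rel')"
```

```text
slide [0. 0. 0.] turn [ 0. -0.  0.] yaw_y 81.12 tcp [ 0.66   -0.1128  0.1555]
tcp in rack [22.9 48.8] [ 0.4  0.7 -0.2] [ 0.   -0.02 -0.  ]
```

View pics/rel.png

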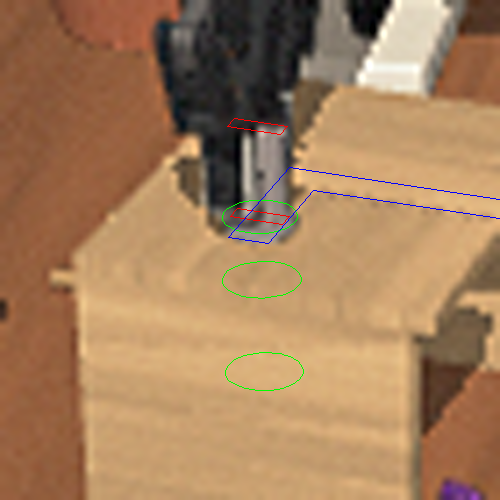

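The fob's collar rests on the board at the short arm's end, and the fingers are open and clear of it. I'll retreat straight up.

>>> {"name": "jog_arm", "arguments": {"moves": [{"slide": [0,0,-5],"angular": [0,0,0],"fingers": 0.6},{"slide": [0,0,-20],"angular": [0,0,0],"fingers": 0.6},{"slide": [0,0,-40],"angular": [0,0,0],"fingers": 0.6},{"slide": [0,0,-70],"angular": [0,0,0],"fingers": 0.6},{"slide": [0,0,-100],"angular": [0,0,0],"fingers": 0.6},{"slide": [40,0,-110],"angular": [0,0,0],"fingers": 0.6},{"slide": [80,0,-110],"angular": [0,0,0],"fingers": 0.6},{"slide": [120,0,-110],"angular": [0,0,0],"fingers": 0.6},{"slide": [150,0,-110],"angular": [0,0,0],"fingers": 0.6},{"slide": [150,0,-110],"angular": [0,0,0],"fingers": 0.6}]}}

```text
clock: 11.63
tcp_pos: [0.5059, -0.0879, 0.2663]
orientation: [-0.002, 0.077, 0.997, 0.0]
wrist_force: [-0.7, -0.1, -0.5]
finger_gap: 0.0342
grip_force: 0.0
```

```bash
python3 - <<'E'
from rk import *
a=read_camera('top');b=read_camera('side')
z=.059+.103;rest=o+r@[.02,.05]
print('rest grip expected px',proj(a,[[*rest,z]]),proj(b,[[*rest,z]]))
for c in(a,b):
    for q in tip_of('fob_grip',c)[:5]: print(round(q['p'],2),np.round(q['point'],1),(r.T@(onz(c,q['point'],z)[:2]-o)*1000).round(1))
    print([np.round(q['point']).tolist() for q in tip_of('fob_square',c)[:4]])
# grey pixels of the plate/collar: axis tilt in side view
u,v=proj(b,[[*rest,.15]])[0].astype(int)
p=b['color'][v-25:v+20,u-20:u+20].astype(int);m=(p.max(2)-p.min(2)<25)&(p.min(2)>70)
for k in range(0,45,3): 
    w=np.where(m[k])[0]
    if len(w): print(v-25+k,u-20+w.min(),u-20+w.max(),len(w))
print('model',proj(b,[[*rest,.059+h] for h in(.117,.096,.075)]).round(1).tolist())
E
```

```text
rest grip expected px [[368.45084788 166.05253984]] [[306.62560546 153.7726411 ]]
0.69 [243.3 238.1] [-247.9  380.9]
0.59 [204.3 192.2] [-132.7  518.3]
0.55 [364.3 168.3] [11.3 61.3]
[[308.0, 211.0], [278.0, 208.0], [271.0, 242.0]]
0.94 [361.7 251.9] [-266.   461.4]
0.78 [288.7 281.5] [-157.1  598.8]
0.56 [305.2 155. ] [20.9 59.3]
[[324.0, 255.0], [366.0, 265.0]]
132 318 318 1
141 309 325 17
150 303 310 8
153 303 310 8
156 304 310 7
159 304 310 7
162 303 312 10
165 305 309 5
model [[306.5, 149.5], [306.7, 155.9], [306.9, 162.2]]
```

```bash
python3 -c "
from workcell import *
print(hand_in())"
```

```text
the job is handed in; nothing more can be done
None
```

I hung the round fob by its collar at the closed end of the slot's short arm, let go and backed the arm clear. The last camera check showed it upright and close to the rest point, and the job is handed in at about 12 s of the 48 s limit; no verdict came back.

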